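# Unlock the teapot's lid by feel and lay it on the side plate

### The arm

A 6-joint arm with a two-finger parallel gripper is mounted at the origin on the work surface; the furniture and walls round the work are solid. World frame = base frame: x ahead of the robot, y to its left, z up, the work surface at z = 0. Lengths are in m, angles in rad, forces in N, time in s.
With the tool pointing down it reaches from about 0.35 to 0.775 m from the base axis. Payload 7.3 kg.
Tool frame: the origin (TCP) lies at the very end of the fingers, on their centre line; the grasp point (between the pads) lies 19 mm behind it; z points along the fingers, y is the line along which they close (so a half turn about z gives the same grasp; the last joint's range is limited). The gripper opens to 92 mm and grips with 3 to 60 N. Pads are 19 mm wide; open, the fingers measure 130 mm over their backs; the gripper's body (75 mm by 190 mm) begins 47 mm behind the grasp point.
Start: joints at [1.179, 0.342, 1.524, -0, 1.275, -0.146], TCP at [0.128, 0.509, 0.227] pointing down, gripper open.
Joint ranges: [-2.53, 2.53], [-0.77, 2.02], [0.04, 2.7], [-1, 4.14], [0.28, 2.66], [-3.11, 3.11]. Speed limits (rad/s): [2.57, 2.57, 3.14, 3.14, 3.14, 3.14].

### API

Orientations are given as [roll, pitch, yaw] about the fixed x, y, z axes, in that order (R = Rz(yaw) Ry(pitch) Rx(roll)).
In Python, from cell import robot, read_camera, get_calibration gives the robot as it stands. The module is installed in compiled form; this text tells all that it offers.
- The arm moves only by the tool send_rows, never from a script. Its argument "plan" is a list of rows, each a list of 2 entries, a list of its own where there are three numbers: the shift along the tool's x, y, z as a fraction of full scale, then the turn, a rotation vector about the tool's x, y, z as a fraction of full scale. A call has exactly 10 rows; each row shifts and turns the commanded pose from where the row before left it, along the tool's axes as they then stand; what a row does not reach is not made up. Full scale, the value 1, is 0.025 m for a shift and 90 degrees for a turn. A row lasts 1/8 s, in which the tool goes at most 62.5 mm and 10.7 degrees, less where a joint would pass 70% of its speed; a pose out of reach is approached as far as the arm can. A call with a number of a shift or a turn outside -1 to 1 is refused whole. A call with a gripper value outside its range is refused whole. "gripper" is the opening, from -1 (shut) to 1 (fully open), so that 0 is half open, set as the call begins (left out, the last holds). The fingers move at their own pace and stop on an object; "force" is the grip in N (left out, the last holds). Time passes only in rows, so rows that do not move let the fingers close, or fill a call up. It gives the time, the measured TCP pose, the force, the opening and the grip force at its end, in the units of the state.
- robot.observe(): the state, without advancing time (a new reading comes with each control period).
- read_camera(name): name is "scene" or "top" or "wrist"; returns (picture, depth): 480x640x3 uint8, blue, green, red; 480x640 float32, m along the optical axis (not along the pixel's ray), 0 where there is no reading.
- get_calibration(name): a dict with "intrinsics" (3x3 intrinsics, pixels), "rvec" (rotation vector, rad) and "tvec" (3), from world to camera coordinates, as OpenCV has them. Camera axes: x right, y down, z forward; pixel columns grow to the right and rows downward; lengths in m; the calibration is good to about 2 mm. The wrist camera is an equidistant fisheye: a pixel r from the principal point sees the ray r / f radians off the axis. A picture is of the moment at which its call begins: read the wrist's pose just before it. get_calibration takes no time and is no camera call; for the wrist camera it gives the pose at the moment of the call.
- robot.hand_in(): hands the job in; it is judged then, once.
The state is a dict: "time": time; "qpos": joint angles; "qvel": joint speeds; "joint_efforts": joint torques, N m; "tool_pos": TCP position; "tool_rot": TCP orientation; "contact_force": force on the tool from outside, world axes, zero at the start; "torque": the same for the moment, N m; "opening": finger opening in m; "grip_force": force on a finger pad.
Only numpy, scipy, OpenCV 4.12 (cv2) and the standard library are available. Lean on these libraries where they do the work, as an engineer would, in place of code of your own. Each camera call takes 0.05 s, during which the arm holds its last target. There are 200 camera calls.

### The job

Open the teapot: grip the lid's knob, turn the lid under a light pull until its two hidden lugs find the notches in the rim, and lift it off without lifting the pot from the worktop. Lay the lid knob up in the middle of the side plate, without dropping it. Leave the pot upright where it stands, and the mug, the sugar tin and the clip-top jar undisturbed.

Things in the scene. Friction and masses are not known exactly. Their poses are not given: they have to be found in the camera images.
- lid_knob (a point): centre of the round beech knob of the teapot's lid, the height to grip it. Knob 31 mm across; it reaches 13 mm above and 11 mm below this point, then a 21 mm thick neck; the lid's gently domed top lies 20 mm below this point. z is the lid's axis (up). The lid is round and unmarked: its x and y axes do NOT tell where the lugs underneath are.
- lid: the lid: white stoneware, 108 mm across, about 0.25 kg. Origin: on its axis, centre of the underside of the brim, 33 mm below lid_knob; at pot_mouth when the lid is on. Below the brim a round foot, 76 mm across, reaches 14 mm down into the mouth with 2 mm play all round.
- lid_foot_end (a point): centre of the flat lower end of the lid's foot, 14 mm below the brim, 47 mm below lid_knob; the lid stands on it when laid down. Here two lugs stand out sideways, opposite each other, 12 mm wide, 5 mm thick, to a radius of 46 mm. They start at an unseen angle, at least 0.3 rad off the notches; less than half a turn, either way, brings them there.
- pot_mouth (a point): centre of the mouth of the white stoneware teapot, level with its rim, 110 mm above the worktop. Body 150 mm across, about 1.2 kg, loose. x points to the spout (reaches 125 mm from the axis), the handle is at -x (128 mm), z up. The rim's lip is 6 mm thick, its opening 81 mm across. The lid, seated, has 3 mm of lift before its lugs catch under the lip; pulled on, it then lifts the pot.
- pot_notches (a point): on the pot's axis, 6 mm below pot_mouth, level with the underside of the lip. Two notches are cut through the lip at +y and -y, opposite each other, hidden by the lid's brim, 26 to 32 mm wide, out to a radius of 50 mm. With the lugs within about 0.12 rad of them the lid comes straight up; it is clear of the pot after 14 mm.
- plate_floor (a point): centre of the inner floor of a white side plate 170 mm across, loose; the floor is flat to a radius of about 55 mm and 5 mm above the worktop, the edge stands 15 mm high. z is up.
- mug_a_center (a point): centre, half-way up, of a mug 86 mm across (122 mm with its handle) and 90 mm high, cream with a plain band; bystander.
- sugar_tin_center (a point): centre, half-way up, of a round sugar tin with a pale lid, 72 mm across and 94 mm high; bystander.
- clip_jar_center (a point): centre, half-way up, of a glass clip-top jar 77 x 73 mm and 132 mm high; bystander.
- utensil_pot_center (a point): centre of the space taken by a tall black pot of kitchen utensils at the left: about 200 mm across with the utensils that lean out of it, up to 350 mm above the worktop, fixed; steer the arm and gripper clear of it on the way in.
- fruit_bowl_center (a point): centre, half-way up, of a white bowl of fruit, 200 mm across, 139 mm high with the fruit, fixed; an obstacle only.
Things that resemble listed ones, but are neither listed nor needed, are in the scene too. What is shaped like the lid but green is not meant.

How it is judged:
On the way:
1. the lid is lifted clear of the teapot, which stands upright (z of lid in the frame of pot_mouth above 0.025 m and angle between pot_mouth's own z axis and vertical below 0.1 rad), for 0.2 s.
At the end, for the whole second after the job is handed in: The lid rests knob up on the side plate's floor, within 20 mm of its centre and 0.1 rad of level, the plate flat on the worktop; the teapot stands upright (0.06 rad), within 40 mm of where it was; mug, sugar tin and jar are within 30 mm of where they were (horizontal distance between lid and plate_floor below 0.02 m and z of lid in the frame of plate_floor between 0.009 and 0.019 m and angle between each of lid_knob, plate_floor's own z axis and vertical below 0.1 rad and height (world z) of plate_floor below 0.012 m and angle between pot_mouth's own z axis and vertical below 0.06 rad and distance of pot_mouth from where it was at the start of the episode below 0.04 m and distance of each of mug_a_center, sugar_tin_center, clip_jar_center from where it was at the start of the episode below 0.03 m and linear speed of lid below 0.02 m/s); the robot touches nothing.
It fails at once if the teapot is lifted off the worktop by more than 10 mm or tipped by more than 0.2 rad (height (world z) of pot_mouth above 0.12 m or angle between pot_mouth's own z axis and vertical above 0.2 rad).
It fails at once if the lid is let fall: it moves faster than 0.5 m/s with no finger on it (contact force between lid and the fingers below 0.05 N and linear speed of lid above 0.5 m/s).
It fails at once if the mug, the sugar tin or the jar is moved by more than 30 mm (distance of any of mug_a_center, sugar_tin_center, clip_jar_center from where it was at the start of the episode above 0.03 m).
It also fails if it takes over 72 s, if anything falls off the work surface, if the arm or the gripper's body presses on something with over 40 N, if the wrist force passes 120 N, or if a joint passes its speed limit or range.

## Working session

There is one attempt and no reset: what is moved stays moved. The work goes in short steps, Python scripts to look and compute and a tool call to move; the robot and the scene stay as the last step left them, time stands still between calls to the robot, and variables do not carry over. Pictures are saved under pics/ and viewed, at most 10 in all, crops included, and the job is handed in when it is done.

Besides the shell and the picture viewer there is one more tool, called after "Request:" as name(argument=value, ...), one argument or row to a line, values as JSON. send_rows: Moves the arm, as the interface text tells. Shift numbers are shares of 0.025 m and turn numbers shares of 90 degrees, none past 1 either way. Its arguments: {"type":"object","properties":{"plan":{"type":"array"},"gripper":{"type":"number"},"force":{"type":"number"}},"required":["plan"]}

```bash
mkdir -p pics; cat > h.py <<'E'
import numpy as np, cv2
from cell import robot, read_camera, get_calibration
def snap(n):
    c=get_calibration(n); p,d=read_camera(n); np.savez(''+n+'.npz',p=p,d=d,K=c['intrinsics'],r=c['rvec'],t=c['tvec']); return p,d
def world(n):
    f=np.load(''+n+'.npz'); K=f['K'];R=cv2.Rodrigues(f['r'])[0];t=f['t'].ravel();d=f['d']
    v,u=np.mgrid[0:480,0:640]; 
    X=np.stack([(u-K[0,2])/K[0,0]*d,(v-K[1,2])/K[1,1]*d,d],-1)
    W=(X-t)@R; W[d==0]=np.nan; return f['p'],W
E
python3 - <<'E'
from h import *
for n in('top','scene'):
    p,d=snap(n); cv2.imwrite(f'pics/{n}0.png',p)
    c=get_calibration(n);R=cv2.Rodrigues(np.array(c['rvec']))[0];print(n,c['intrinsics'],-R.T@np.ravel(c['tvec']),R)
s=robot.observe();print({k:np.round(v,3) for k,v in s.items()})
E
```

```text
top [[550.20465998   0.         320.05422926]
 [  0.         550.20465998 242.29165988]
 [  0.           0.           1.        ]] [0.32578168 0.09649581 1.53525103] [[-0.01476271 -0.99984005 -0.01009615]
 [-0.99453744  0.0157264  -0.10318896]
 [ 0.10333123  0.00851765 -0.99461053]]
scene [[548.91435998   0.         322.70134674]
 [  0.         548.91435998 232.20467056]
 [  0.           0.           1.        ]] [-0.55759316  0.92990604  1.24422027] [[-0.63718734 -0.77040935 -0.02148798]
 [-0.48998176  0.42645824 -0.76029682]
 [ 0.5949035  -0.47392278 -0.64922032]]
{'time': np.float64(0.1), 'qpos': array([ 1.179,  0.343,  1.525, -0.   ,  1.275, -0.146]), 'qvel': array([-0.001, -0.002, -0.002,  0.001,  0.002,  0.   ]), 'joint_efforts': array([ 4.000e-03, -4.320e+01, -2.447e+01,  7.200e-02,  5.200e-02,
       -0.000e+00]), 'tool_pos': array([0.128, 0.509, 0.226]), 'tool_rot': array([-3.14 , -0.   ,  2.896]), 'contact_force': array([-0.604, -0.155, -1.12 ]), 'torque': array([-0.001,  0.003, -0.017]), 'grip_force': np.float64(0.0), 'opening': np.float64(0.092)}
```

View pics/top0.png

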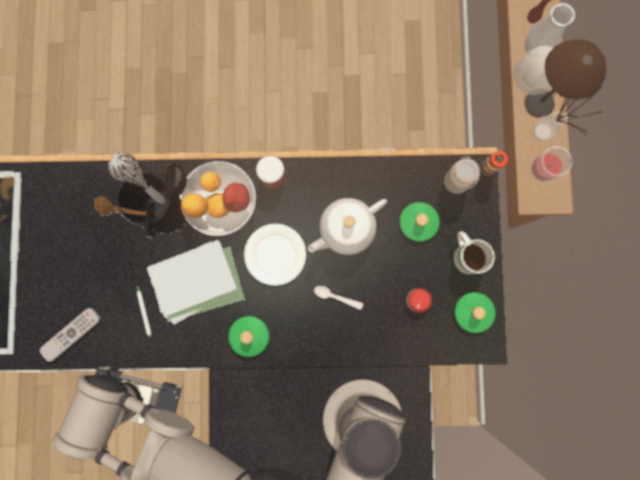

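View pics/scene0.png

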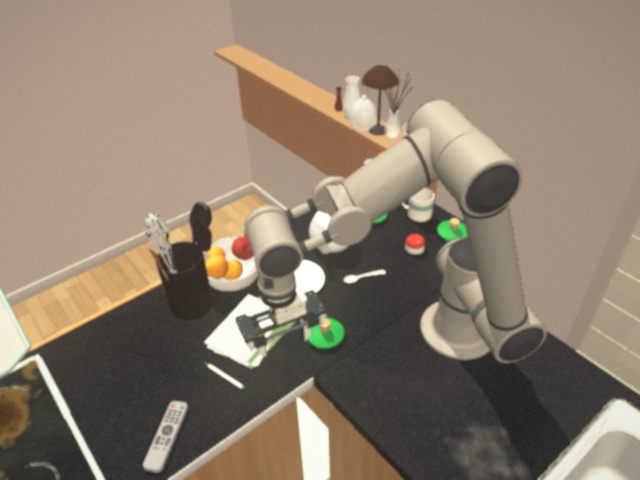

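The top view shows the pot with its knob at about (349,222), the plate at (275,254), the tin at (270,170), the jar at (462,176) and the mug at (474,255). The green lids are decoys. The scene view shows the gripper over the left front corner, clear of the utensil pot.

```bash
python3 - <<'E'
from h import *
p,W=world('top')
for n,(u,v) in dict(knob=(349,221),lid=(340,236),spoutA=(380,205),spoutB=(316,246),plate=(275,254),tin=(270,168),jar=(464,174),mug=(474,257),fruit=(235,195),ut=(150,195)).items():
    print(n,np.round(np.nanmedian(W[v-2:v+3,u-2:u+3].reshape(-1,3),0),3))
# knob: points with z high near
m=(abs(W[...,0]-W[221,349,0])<.03)&(abs(W[...,1]-W[221,349,1])<.03)&(W[...,2]>.148)
q=W[m];print('knob',m.sum(),q.mean(0),q.min(0),q.max(0))
# lid by circle fit of brim: z .10-.13
m=(np.hypot(W[...,0]-q[:,0].mean(),W[...,1]-q[:,1].mean())<.09)&(W[...,2]>.11);q=W[m];print('lid',len(q),q.min(0),q.max(0))
# plate
m=(np.hypot(W[...,0]-W[254,275,0],W[...,1]-W[254,275,1])<.1)&(p.min(-1)>110)&(W[...,2]<.03)&(W[...,2]>-.005);q=W[m]
(c,r)=cv2.minEnclosingCircle(q[:,:2].astype(np.float32));print('plate',len(q),q.mean(0),c,r)
c=np.vstack([np.hstack([cv2.resize(p[180:280,290:410],(480,400),interpolation=2),cv2.resize(p[205:305,215:335],(480,400)[:2] if 0 else (320,400))])])
cv2.imwrite('pics/c1.png',c)
E
```

```text
knob [0.522 0.034 0.155]
lid [0.489 0.057 0.118]
spoutA [ 0.574 -0.052  0.097]
spoutB [0.465 0.12  0.101]
plate [0.454 0.236 0.004]
tin [0.678 0.24  0.092]
jar [ 0.644 -0.267  0.13 ]
mug [ 0.435 -0.312  0.026]
fruit [0.596 0.326 0.138]
ut [0.611 0.561 0.083]
knob 120 [0.52198009 0.0329327  0.15488014] [0.50691372 0.01882995 0.14910382] [0.53826359 0.04694459 0.16274612]
lid 1364 [ 0.46545333 -0.02251583  0.1100152 ] [0.57885878 0.08984348 0.16274612]
plate 3150 [0.45363212 0.23611958 0.00795771] (0.45678070187568665, 0.23241053521633148) 0.09421107918024063
```

View pics/c1.png

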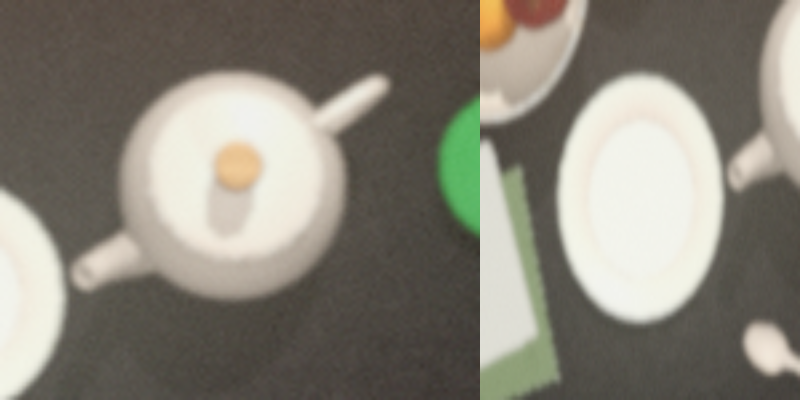

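The crop shows the spout at the lower left (crop 85,272) and the handle at the upper right. The knob is at about (0.522, 0.033, 0.143) and the plate centre at (0.4545, 0.236). I'll move over the knob first.

Request:
send_rows(
  plan=[
    [[-0.8,-0.59,0],[0,0,0]],
    [[-0.8,-0.59,0],[0,0,0]],
    [[-0.8,-0.59,0],[0,0,0]],
    [[-0.8,-0.59,0],[0,0,0]],
    [[-0.8,-0.59,0],[0,0,0]],
    [[-0.8,-0.59,0],[0,0,0]],
    [[-0.8,-0.59,0],[0,0,0]],
    [[-0.8,-0.59,0],[0,0,0]],
    [[-0.8,-0.59,0],[0,0,0]],
    [[-0.8,-0.59,0],[0,0,0]],
  ],
  gripper=1,
)

```text
time: 1.35
tool_pos: [0.2861, 0.3167, 0.2265]
tool_rot: [-3.141, -0.0, 2.896]
contact_force: [-0.4, 0.1, 0.6]
opening: 0.0921
grip_force: 0.0
```

Request:
send_rows(
  plan=[
    [[-0.8,-0.59,0],[0,0,0]],
    [[-0.8,-0.59,0],[0,0,0]],
    [[-0.8,-0.59,0],[0,0,0]],
    [[-0.8,-0.59,0],[0,0,0]],
    [[-0.8,-0.59,0],[0,0,0]],
    [[-0.8,-0.59,0],[0,0,0]],
    [[-0.8,-0.59,0],[0,0,0]],
    [[-0.8,-0.59,0],[0,0,0]],
    [[-0.8,-0.59,0],[0,0,0]],
    [[-0.8,-0.59,0],[0,0,0]],
  ],
)

```text
time: 2.6
tool_pos: [0.4442, 0.1251, 0.2264]
tool_rot: [-3.141, -0.001, 2.896]
contact_force: [-0.0, -0.2, 0.3]
opening: 0.0919
grip_force: 0.0
```

Request:
send_rows(
  plan=[
    [[-0.78,-0.56,0],[0,0,0]],
    [[-0.78,-0.56,0],[0,0,0]],
    [[-0.78,-0.56,0],[0,0,0]],
    [[-0.78,-0.56,0],[0,0,0]],
    [[-0.78,-0.56,0],[0,0,0]],
    [[0,0,0.2],[0,0,0]],
    [[0,0,0.2],[0,0,0]],
    [[0,0,0.2],[0,0,0]],
    [[0,0,0.2],[0,0,0]],
    [[0,0,0],[0,0,0]],
  ],
)

```text
time: 3.85
tool_pos: [0.5211, 0.0345, 0.2063]
tool_rot: [-3.142, -0.001, 2.896]
contact_force: [0.5, -0.0, -0.6]
opening: 0.0917
grip_force: 0.0
```

```bash
python3 - <<'E'
from h import *
s=robot.observe();print(s['time'],s['tool_pos'],s['tool_rot'],s['qpos'])
p,d=snap('wrist');cv2.imwrite('pics/w1.png',p)
f=np.load('wrist.npz');K=f['K'];R=cv2.Rodrigues(f['r'])[0];t=f['t'].ravel();print(K,-R.T@t)
def ray(u,v):
    x,y=(u-K[0,2])/K[0,0],(v-K[1,2])/K[1,1];r=np.hypot(x,y);return np.stack([x/r*np.tan(r),y/r*np.tan(r),np.ones_like(r)],-1)
v,u=np.mgrid[0:480,0:640]+1e-6
W=(ray(u,v)*d[...,None]-t)@R; W[d==0]=np.nan
b=p.astype(int);wood=(b[...,2]-b[...,0]>50)&(b[...,2]>b[...,1]+15)
m=wood&(np.hypot(W[...,0]-.522,W[...,1]-.033)<.05)&(W[...,2]>.125)
q=W[m];print('knob',len(q),q.mean(0),q.min(0),q.max(0))
if len(q): 
    print(cv2.minEnclosingCircle(q[q[:,2]>.138][:,:2].astype(np.float32)))
E
```

```text
3.85 [0.52110757 0.03447333 0.20634135] [-3.14156666e+00 -7.66820167e-04  2.89624442e+00] [-8.08217625e-02  3.54826504e-01  1.56391618e+00  1.06293617e-04
  1.22361069e+00 -1.40630607e+00]
[[371.64829954   0.         320.45806511]
 [  0.         371.64829954 239.03754687]
 [  0.           0.           1.        ]] [0.45765533 0.04906352 0.3649175 ]
knob 2869 [0.51685685 0.03807509 0.19274189] [0.49852813 0.0154565  0.14235985] [0.5548949  0.08169276 0.31573683]
((0.5258679389953613, 0.049905795603990555), 0.03511898219585419)
```

View pics/w1.png

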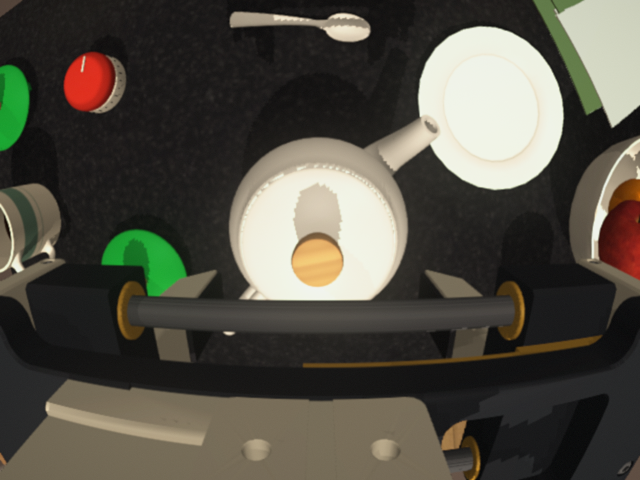

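The wrist view shows the knob top at about (317.5,262), the plate floor circle centred near (491,108), and the spout tip at (430,126). The gripper is over the knob.

```bash
python3 - <<'E'
from h import *
f=np.load('wrist.npz');K=f['K'];R=cv2.Rodrigues(f['r'])[0];t=f['t'].ravel();p=f['p'].astype(int);C=-R.T@t
def at(u,v,z):
    x,y=(u-K[0,2])/K[0,0],(v-K[1,2])/K[1,1];r=np.hypot(x,y);k=np.tan(r)/r
    w=np.stack([x*k,y*k,np.ones_like(k)],-1)@R; return C+w*((z-C[2])/w[...,2])[...,None]
m=(p[...,2]-p[...,0]>50);v,u=np.nonzero(m[225:300,280:360]);q=at(u+280.,v+225.,.152)
print('knob',u.mean()+280,v.mean()+225,cv2.minEnclosingCircle(q[:,:2].astype(np.float32)),q.mean(0))
m=(p.min(-1)>120).astype(np.uint8);m[:,:435]=0;m[:20]=0;m[195:]=0;m[:,568:]=0
n,l,s,c=cv2.connectedComponentsWithStats(m);i=1+s[1:,4].argmax();v,u=np.nonzero(l==i);q=at(u*1.,v*1.,.015)
# left part cut at 435: fit circle on hull
h=cv2.convexHull(np.stack([u,v],1).astype(np.float32))[:,0];h=h[h[:,0]>440];q=at(h[:,0].astype(float),h[:,1].astype(float),.015)
A=np.c_[2*q[:,:2],np.ones(len(q))];x=np.linalg.lstsq(A,(q[:,:2]**2).sum(1),rcond=None)[0];print('plate',x[:2],np.sqrt(x[2]+x[0]**2+x[1]**2),s[i],at(np.array(491.),np.array(108.),.005))
E
```

```text
knob 316.98196114708605 260.2095282146161 ((0.5221230387687683, 0.0309608094394207), 0.016952432692050934) [0.52218586 0.03098425 0.152     ]
plate [0.45324432 0.23327141] 0.08495541524540037 [  435    26   129   164 17318] [0.45398422 0.230547   0.005     ]
```

Request:
send_rows(
  plan=[
    [[-0.07,-0.11,0],[0,0,0]],
    [[0,0,0.5],[0,0,0]],
    [[0,0,0.5],[0,0,0]],
    [[0,0,0.5],[0,0,0]],
    [[0,0,0.5],[0,0,0]],
    [[0,0,0.5],[0,0,0]],
    [[0,0,0.4],[0,0,0]],
    [[0,0,0.2],[0,0,0]],
    [[0,0,0],[0,0,0]],
    [[0,0,0],[0,0,0]],
  ],
)

```text
time: 5.15
tool_pos: [0.5228, 0.0311, 0.1296]
tool_rot: [3.141, 0.001, 2.896]
contact_force: [-0.8, -0.0, 0.5]
opening: 0.0914
grip_force: 0.0
```

Request:
send_rows(
  plan=[
    [[0,0,0],[0,0,0]],
    [[0,0,0],[0,0,0]],
    [[0,0,0],[0,0,0]],
    [[0,0,0],[0,0,0]],
    [[0,0,0],[0,0,0]],
    [[0,0,0],[0,0,0]],
    [[0,0,0],[0,0,0]],
    [[0,0,0],[0,0,0]],
    [[0,0,0],[0,0,0]],
    [[0,0,0],[0,0,0]],
  ],
  gripper=-0.5,
  force=25,
)

```text
time: 6.4
tool_pos: [0.5225, 0.0312, 0.1292]
tool_rot: [3.141, -0.0, 2.896]
contact_force: [0.3, 0.9, -1.1]
opening: 0.0303
grip_force: 25.0
```

Request:
send_rows(
  plan=[
    [[0,0,-0.04],[0,0,0]],
    [[0,0,-0.04],[0,0,0]],
    [[0,0,-0.02],[0,0,0]],
    [[0,0,0],[0,0,0]],
    [[0,0,0],[0,0,0]],
    [[0,0,0],[0,0,0]],
    [[0,0,0],[0,0,0]],
    [[0,0,0],[0,0,0]],
    [[0,0,0],[0,0,0]],
    [[0,0,0],[0,0,0]],
  ],
)

```text
time: 7.65
tool_pos: [0.5225, 0.0311, 0.1317]
tool_rot: [3.141, -0.0, 2.896]
contact_force: [-0.2, 0.0, -3.1]
opening: 0.0303
grip_force: 25.0
```

Request:
send_rows(
  plan=[
    [[0,0,-0.02],[0,0,0]],
    [[0,0,-0.02],[0,0,0]],
    [[0,0,0],[0,0,0]],
    [[0,0,0],[0,0,0]],
    [[0,0,0],[0,0,0]],
    [[0,0,0],[0,0,0]],
    [[0,0,0],[0,0,0]],
    [[0,0,0],[0,0,0]],
    [[0,0,0],[0,0,0]],
    [[0,0,0],[0,0,0]],
  ],
)

```text
time: 8.9
tool_pos: [0.5222, 0.0311, 0.1324]
tool_rot: [-3.142, -0.001, 2.896]
contact_force: [1.1, 0.4, -12.1]
opening: 0.0304
grip_force: 25.0
```

Request:
send_rows(
  plan=[
    [[0,0,0.01],[0,0,0.016]],
    [[0,0,0],[0,0,0.016]],
    [[0,0,0],[0,0,0.016]],
    [[0,0,0],[0,0,0.016]],
    [[0,0,0],[0,0,0.016]],
    [[0,0,0],[0,0,0.016]],
    [[0,0,0],[0,0,0.016]],
    [[0,0,0],[0,0,0]],
    [[0,0,0],[0,0,0]],
    [[0,0,0],[0,0,0]],
  ],
)

```text
time: 10.15
tool_pos: [0.5224, 0.0311, 0.1324]
tool_rot: [3.142, -0.0, 2.72]
contact_force: [-0.9, -0.5, -13.9]
opening: 0.0305
grip_force: 25.0
```

```bash
python3 -c "
from h import *
s=robot.observe();print(s['torque'],s['contact_force'])"
```

```text
[ 0.01128477 -0.00694989 -0.15406636] [ -0.91681202  -0.45678979 -13.88587134]
```

Request:
send_rows(
  plan=[
    [[0,0,0.014],[0,0,0]],
    [[0,0,0],[0,0,0]],
    [[0,0,0],[0,0,0]],
    [[0,0,0],[0,0,0.016]],
    [[0,0,0],[0,0,0.016]],
    [[0,0,0],[0,0,0.016]],
    [[0,0,0],[0,0,0.016]],
    [[0,0,0],[0,0,0.016]],
    [[0,0,0],[0,0,0]],
    [[0,0,0],[0,0,0]],
  ],
)

```text
time: 11.4
tool_pos: [0.5227, 0.0311, 0.1323]
tool_rot: [3.141, 0.0, 2.594]
contact_force: [0.6, 0.5, -7.6]
opening: 0.0303
grip_force: 25.0
```

```bash
python3 -c "
from h import *
s=robot.observe();print(s['torque'],s['contact_force'])"
```

```text
[-0.04298046 -0.09424827 -0.01810228] [ 0.62750508  0.5344209  -7.58893373]
```

Request:
send_rows(
  plan=[
    [[0,0,0],[0,0,0.016]],
    [[0,0,0],[0,0,0.016]],
    [[0,0,0],[0,0,0.016]],
    [[0,0,0],[0,0,0.016]],
    [[0,0,0],[0,0,0.016]],
    [[0,0,0],[0,0,0.016]],
    [[0,0,0],[0,0,0.016]],
    [[0,0,0],[0,0,0]],
    [[0,0,0],[0,0,0]],
    [[0,0,0],[0,0,0]],
  ],
)

```text
time: 12.65
tool_pos: [0.5226, 0.0311, 0.1322]
tool_rot: [3.141, 0.0, 2.418]
contact_force: [0.4, 0.5, -3.5]
opening: 0.0308
grip_force: 25.0
```

Request:
send_rows(
  plan=[
    [[0,0,0],[0,0,0.016]],
    [[0,0,0],[0,0,0.016]],
    [[0,0,0],[0,0,0.016]],
    [[0,0,0],[0,0,0.016]],
    [[0,0,0],[0,0,0.016]],
    [[0,0,0],[0,0,0.016]],
    [[0,0,0],[0,0,0.016]],
    [[0,0,0],[0,0,0]],
    [[0,0,0],[0,0,0]],
    [[0,0,0],[0,0,0]],
  ],
)

```text
time: 13.9
tool_pos: [0.5225, 0.0311, 0.1321]
tool_rot: [3.141, -0.0, 2.242]
contact_force: [-0.4, -0.6, -1.7]
opening: 0.0303
grip_force: 25.0
```

```bash
python3 -c "
from h import *
s=robot.observe();print(s['torque'],s['contact_force'])"
```

```text
[-0.02540933 -0.0355603  -0.03864574] [-0.3981377  -0.61274381 -1.71248669]
```

Request:
send_rows(
  plan=[
    [[0,0,-0.012],[0,0,0]],
    [[0,0,-0.012],[0,0,0]],
    [[0,0,0],[0,0,0]],
    [[0,0,0],[0,0,0]],
    [[0,0,0],[0,0,0]],
    [[0,0,0],[0,0,0]],
    [[0,0,0],[0,0,0]],
    [[0,0,0],[0,0,0]],
    [[0,0,0],[0,0,0]],
    [[0,0,0],[0,0,0]],
  ],
)

```text
time: 15.15
tool_pos: [0.5222, 0.0311, 0.1325]
tool_rot: [-3.141, -0.001, 2.242]
contact_force: [2.1, 0.1, -13.6]
opening: 0.0305
grip_force: 25.0
```

Request:
send_rows(
  plan=[
    [[0,0,0.014],[0,0,0]],
    [[0,0,0],[0,0,0.018]],
    [[0,0,0],[0,0,0.018]],
    [[0,0,0],[0,0,0.018]],
    [[0,0,0],[0,0,0.018]],
    [[0,0,0],[0,0,0.018]],
    [[0,0,0],[0,0,0.018]],
    [[0,0,-0.014],[0,0,0]],
    [[0,0,0],[0,0,0]],
    [[0,0,0],[0,0,0]],
  ],
)

```text
time: 16.4
tool_pos: [0.5223, 0.0311, 0.1324]
tool_rot: [-3.141, -0.0, 2.073]
contact_force: [0.0, 0.2, -15.2]
opening: 0.0306
grip_force: 25.0
```

Request:
send_rows(
  plan=[
    [[0,0,0.014],[0,0,0]],
    [[0,0,0],[0,0,0.018]],
    [[0,0,0],[0,0,0.018]],
    [[0,0,0],[0,0,0.018]],
    [[0,0,0],[0,0,0.018]],
    [[0,0,0],[0,0,0.018]],
    [[0,0,0],[0,0,0.018]],
    [[0,0,-0.014],[0,0,0]],
    [[0,0,0],[0,0,0]],
    [[0,0,0],[0,0,0]],
  ],
)

```text
time: 17.65
tool_pos: [0.5223, 0.0311, 0.1325]
tool_rot: [-3.141, -0.0, 1.903]
contact_force: [-0.2, -0.1, -14.7]
opening: 0.0302
grip_force: 25.0
```

```bash
python3 -c "
from h import *
s=robot.observe();print(s['torque'],s['contact_force'])"
```

```text
[-0.11623592  0.02167889 -0.02487172] [ -0.2496337   -0.10876391 -14.68088143]
```

Request:
send_rows(
  plan=[
    [[0,0,0.018],[0,0,0]],
    [[0,0,0],[0,0,0.018]],
    [[0,0,0],[0,0,0.018]],
    [[0,0,0],[0,0,0.018]],
    [[0,0,0],[0,0,0.018]],
    [[0,0,0],[0,0,0.018]],
    [[0,0,0],[0,0,0.018]],
    [[0,0,-0.012],[0,0,0]],
    [[0,0,0],[0,0,0]],
    [[0,0,0],[0,0,0]],
  ],
)

```text
time: 18.9
tool_pos: [0.5224, 0.0311, 0.1324]
tool_rot: [-3.141, -0.0, 1.733]
contact_force: [-0.9, -0.1, -14.6]
opening: 0.0305
grip_force: 25.0
```

Request:
send_rows(
  plan=[
    [[0,0,0.012],[0,0,0]],
    [[0,0,0],[0,0,0.018]],
    [[0,0,0],[0,0,0.018]],
    [[0,0,0],[0,0,0.018]],
    [[0,0,0],[0,0,0.018]],
    [[0,0,0],[0,0,0.018]],
    [[0,0,0],[0,0,0.018]],
    [[0,0,-0.012],[0,0,0]],
    [[0,0,0],[0,0,0]],
    [[0,0,0],[0,0,0]],
  ],
)

```text
time: 20.15
tool_pos: [0.5224, 0.0311, 0.1324]
tool_rot: [-3.141, -0.0, 1.564]
contact_force: [0.3, 0.6, -14.2]
opening: 0.0304
grip_force: 25.0
```

Request:
send_rows(
  plan=[
    [[0,0,0.012],[0,0,0]],
    [[0,0,0],[0,0,0.018]],
    [[0,0,0],[0,0,0.018]],
    [[0,0,0],[0,0,0.018]],
    [[0,0,0],[0,0,0.018]],
    [[0,0,0],[0,0,0.018]],
    [[0,0,0],[0,0,0.018]],
    [[0,0,-0.012],[0,0,0]],
    [[0,0,0],[0,0,0]],
    [[0,0,0],[0,0,0]],
  ],
)

```text
time: 21.4
tool_pos: [0.5225, 0.0311, 0.1324]
tool_rot: [-3.141, -0.0, 1.394]
contact_force: [0.5, 0.7, -13.5]
opening: 0.03
grip_force: 25.0
```

```bash
cat >> h.py <<'E'
def rect(z=.1,cx=.5,cy=.1,half=.2,px=400):
    f=np.load('wrist.npz');K=f['K'];R=cv2.Rodrigues(f['r'])[0];t=f['t'].ravel()
    i,j=np.mgrid[0:px,0:px]; X=np.stack([cx+half-i*2*half/px,cy+half-j*2*half/px,np.full(i.shape,z)],-1)@R.T+t
    r=np.hypot(X[...,0],X[...,1]);th=np.arctan2(r,X[...,2])
    return cv2.remap(f['p'],(K[0,2]+K[0,0]*th*X[...,0]/r).astype(np.float32),(K[1,2]+K[1,1]*th*X[...,1]/r).astype(np.float32),1)
E
python3 - <<'E'
from h import *
a=rect();snap('wrist');s=robot.observe();print(s['torque'],s['contact_force'])
cv2.imwrite('pics/r1.png',np.hstack([a,rect()]))
E
```

```text
[-0.07954018 -0.0954835   0.02706574] [  0.52694649  -0.25036417 -12.75845045]
```

View pics/r1.png

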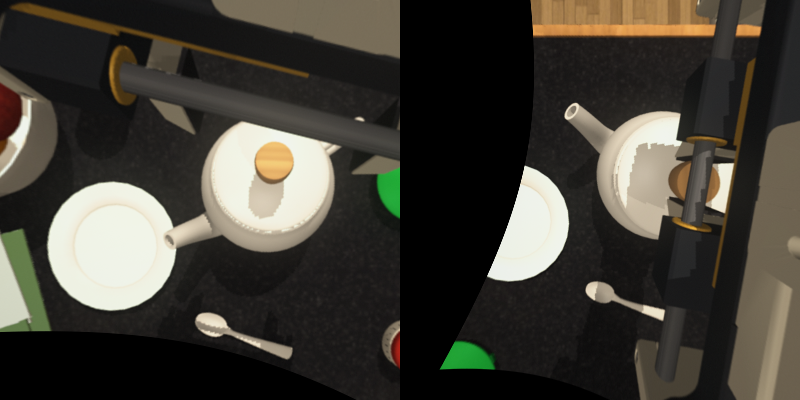

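Seen in the wrist view: the spout swung from (170,240) to (572,112), so the pull was dragging the pot round with the lid. From here I'll turn without any pull and test the pull only between turns.

Request:
send_rows(
  plan=[
    [[0,0,0.044],[0,0,0]],
    [[0,0,0],[0,0,0]],
    [[0,0,0],[0,0,0.027]],
    [[0,0,0],[0,0,0.027]],
    [[0,0,0],[0,0,0.027]],
    [[0,0,0],[0,0,0.027]],
    [[0,0,0],[0,0,0.027]],
    [[0,0,-0.036],[0,0,0]],
    [[0,0,0],[0,0,0]],
    [[0,0,0],[0,0,0]],
  ],
)

```text
time: 22.7
tool_pos: [0.5228, 0.031, 0.1324]
tool_rot: [3.141, -0.0, 1.182]
contact_force: [2.7, -0.3, -8.3]
opening: 0.0303
grip_force: 25.0
```

Request:
send_rows(
  plan=[
    [[0,0,0.036],[0,0,0]],
    [[0,0,0],[0,0,0]],
    [[0,0,0],[0,0,0.027]],
    [[0,0,0],[0,0,0.027]],
    [[0,0,0],[0,0,0.027]],
    [[0,0,0],[0,0,0.027]],
    [[0,0,0],[0,0,0.027]],
    [[0,0,-0.036],[0,0,0]],
    [[0,0,0],[0,0,0]],
    [[0,0,0],[0,0,0]],
  ],
)

```text
time: 23.95
tool_pos: [0.5225, 0.0311, 0.1323]
tool_rot: [-3.141, -0.0, 0.97]
contact_force: [-0.1, 0.3, -6.8]
opening: 0.0303
grip_force: 25.0
```

```bash
python3 -c "
from h import *
snap('wrist');p=rect();cv2.imwrite('pics/r2.png',p)"
```

```text
(no output)
```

View pics/r2.png

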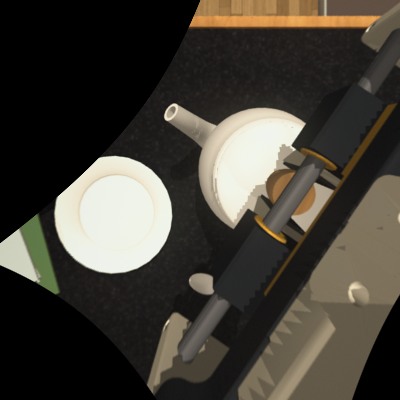

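The spout tip is at (172,112), the same place as before, so the pot is no longer turning. I'll carry on.

Request:
send_rows(
  plan=[
    [[0,0,0.036],[0,0,0]],
    [[0,0,0],[0,0,0]],
    [[0,0,0],[0,0,0.027]],
    [[0,0,0],[0,0,0.027]],
    [[0,0,0],[0,0,0.027]],
    [[0,0,0],[0,0,0.027]],
    [[0,0,0],[0,0,0.027]],
    [[0,0,-0.038],[0,0,0]],
    [[0,0,0],[0,0,0]],
    [[0,0,0],[0,0,0]],
  ],
)

```text
time: 25.25
tool_pos: [0.5224, 0.0311, 0.1323]
tool_rot: [-3.141, 0.0, 0.758]
contact_force: [1.7, -0.1, -6.4]
opening: 0.0302
grip_force: 25.0
```

Request:
send_rows(
  plan=[
    [[0,0,0.036],[0,0,0]],
    [[0,0,0],[0,0,0]],
    [[0,0,0],[0,0,0.027]],
    [[0,0,0],[0,0,0.027]],
    [[0,0,0],[0,0,0.027]],
    [[0,0,0],[0,0,0.027]],
    [[0,0,0],[0,0,0.027]],
    [[0,0,-0.038],[0,0,0]],
    [[0,0,0],[0,0,0]],
    [[0,0,0],[0,0,0]],
  ],
)

```text
time: 26.5
tool_pos: [0.5225, 0.0311, 0.1325]
tool_rot: [-3.142, -0.0, 0.546]
contact_force: [-0.5, -0.7, -2.0]
opening: 0.0305
grip_force: 25.0
```

Request:
send_rows(
  plan=[
    [[0,0,0.036],[0,0,0]],
    [[0,0,0],[0,0,0]],
    [[0,0,0],[0,0,0.027]],
    [[0,0,0],[0,0,0.027]],
    [[0,0,0],[0,0,0.027]],
    [[0,0,0],[0,0,0.027]],
    [[0,0,0],[0,0,0.027]],
    [[0,0,-0.038],[0,0,0]],
    [[0,0,0],[0,0,0]],
    [[0,0,0],[0,0,0]],
  ],
)

```text
time: 27.75
tool_pos: [0.5225, 0.0311, 0.1325]
tool_rot: [-3.142, -0.0, 0.334]
contact_force: [-0.6, -0.1, -2.8]
opening: 0.0303
grip_force: 25.0
```

The lid comes up freely at yaw 0.55 and at 0.33, so I'll centre between the two and lift gently.

Request:
send_rows(
  plan=[
    [[0,0,0.036],[0,0,0]],
    [[0,0,0],[0,0,-0.034]],
    [[0,0,0],[0,0,-0.034]],
    [[0,0,0],[0,0,0]],
    [[0,0,-0.036],[0,0,0]],
    [[0,0,-0.02],[0,0,0]],
    [[0,0,-0.02],[0,0,0]],
    [[0,0,0],[0,0,0]],
    [[0,0,0],[0,0,0]],
    [[0,0,0],[0,0,0]],
  ],
)

```text
time: 29.0
tool_pos: [0.5225, 0.0311, 0.1335]
tool_rot: [-3.141, 0.0, 0.441]
contact_force: [-0.1, -0.4, -2.8]
opening: 0.0303
grip_force: 25.0
```

Request:
send_rows(
  plan=[
    [[0,0,-0.04],[0,0,0]],
    [[0,0,-0.04],[0,0,0]],
    [[0,0,-0.04],[0,0,0]],
    [[0,0,-0.04],[0,0,0]],
    [[0,0,-0.04],[0,0,0]],
    [[0,0,-0.04],[0,0,0]],
    [[0,0,0],[0,0,0]],
    [[0,0,0],[0,0,0]],
    [[0,0,0],[0,0,0]],
    [[0,0,0],[0,0,0]],
  ],
)

```text
time: 30.25
tool_pos: [0.5225, 0.0311, 0.1395]
tool_rot: [-3.141, -0.0, 0.441]
contact_force: [-0.1, -0.1, -2.3]
opening: 0.0305
grip_force: 25.0
```

Request:
send_rows(
  plan=[
    [[0,0,-0.1],[0,0,0]],
    [[0,0,-0.1],[0,0,0]],
    [[0,0,-0.2],[0,0,0]],
    [[0,0,-0.3],[0,0,0]],
    [[0,0,-0.3],[0,0,0]],
    [[0,0,-0.3],[0,0,0]],
    [[0,0,-0.3],[0,0,0]],
    [[0,0,-0.3],[0,0,0]],
    [[0,0,-0.3],[0,0,0]],
    [[0,0,-0.2],[0,0,0]],
  ],
)

```text
time: 31.5
tool_pos: [0.5226, 0.0311, 0.2001]
tool_rot: [3.141, -0.0, 0.441]
contact_force: [-0.4, 0.5, -2.2]
opening: 0.0301
grip_force: 25.0
```

```bash
python3 - <<'E'
from h import *
snap('wrist');s=robot.observe();print(s['tool_pos'],s['tool_rot'],s['contact_force'],s['qpos'])
f=np.load('wrist.npz');cv2.imwrite('pics/w2.png',np.hstack([cv2.resize(f['p'],(400,300)),cv2.resize(rect(),(300,300))]))
E
```

```text
[0.52284979 0.03101918 0.20055971] [ 3.14097833e+00 -1.15061686e-03  4.40644985e-01] [-0.13742172  0.28139568 -0.29267654] [-8.71603296e-02  3.61667182e-01  1.57051678e+00  5.21682445e-05
  1.20810527e+00  1.04297289e+00]
```

View pics/w2.png

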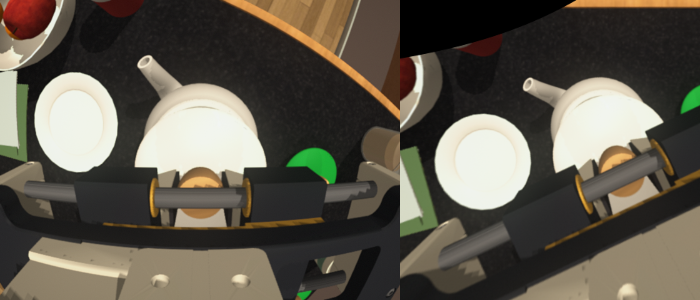

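The lid is held level, with the knob at (200,195) in the left panel. The pot stands upright with its spout toward the back left, and the plate is where it was. I'll move over the plate.

Request:
send_rows(
  plan=[
    [[0.05,-0.4,0],[0,0,0]],
    [[0.1,-0.9,0],[0,0,0]],
    [[0.11,-0.95,0],[0,0,0]],
    [[0.11,-0.95,0],[0,0,0]],
    [[0.11,-0.95,0],[0,0,0]],
    [[0.11,-0.95,0],[0,0,0]],
    [[0.11,-0.95,0],[0,0,0]],
    [[0.11,-0.95,0],[0,0,0]],
    [[0.1,-0.9,0],[0,0,0]],
    [[0.07,-0.64,0],[0,0,0]],
  ],
)

```text
time: 32.8
tool_pos: [0.4527, 0.2358, 0.1992]
tool_rot: [-3.141, 0.001, 0.442]
contact_force: [-0.3, -0.5, -1.9]
opening: 0.0304
grip_force: 25.0
```

Request:
send_rows(
  plan=[
    [[0,0,0.3],[0,0,0]],
    [[0,0,0.5],[0,0,0]],
    [[0,0,0.5],[0,0,0]],
    [[0,0,0.5],[0,0,0]],
    [[0,0,0.5],[0,0,0]],
    [[0,0,0.5],[0,0,0]],
    [[0,0,0.5],[0,0,0]],
    [[0,0,0.5],[0,0,0]],
    [[0,0,0.3],[0,0,0]],
    [[0,0,0],[0,0,0]],
  ],
)

```text
time: 34.05
tool_pos: [0.4533, 0.2345, 0.0965]
tool_rot: [-3.141, 0.001, 0.441]
contact_force: [-0.2, 0.3, -1.8]
opening: 0.0305
grip_force: 25.0
```

```bash
python3 - <<'E'
from h import *
snap('wrist');s=robot.observe();print(s['tool_pos'],s['tool_rot'],s['contact_force'])
f=np.load('wrist.npz');cv2.imwrite('pics/w3.png',np.hstack([cv2.resize(f['p'],(400,300)),rect(.015,.454,.2345,.11,300)]))
E
```

```text
[0.4536661  0.234655   0.09697529] [-3.14154404e+00  8.79751445e-06  4.40674097e-01] [-0.00344749 -0.39656906 -2.43852782]
```

View pics/w3.png

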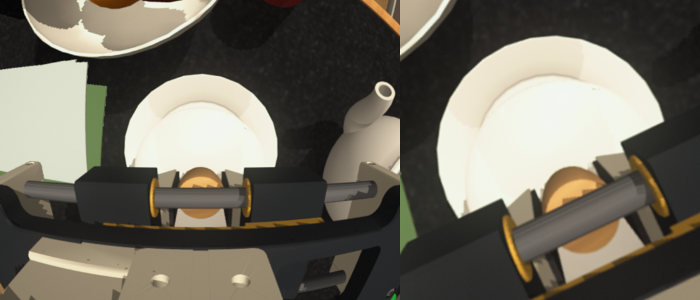

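The right panel shows the plate rim centred near (552,152), within about 3 mm of the target, so I'll lower the lid.

Request:
send_rows(
  plan=[
    [[0,0,0.3],[0,0,0]],
    [[0,0,0.4],[0,0,0]],
    [[0,0,0.4],[0,0,0]],
    [[0,0,0.4],[0,0,0]],
    [[0,0,0.3],[0,0,0]],
    [[0,0,0.2],[0,0,0]],
    [[0,0,0.1],[0,0,0]],
    [[0,0,0.08],[0,0,0]],
    [[0,0,0],[0,0,0]],
    [[0,0,0],[0,0,0]],
  ],
)

```text
time: 35.35
tool_pos: [0.4537, 0.2347, 0.0427]
tool_rot: [-3.142, -0.001, 0.441]
contact_force: [-0.8, 0.8, -2.6]
opening: 0.0304
grip_force: 25.0
```

Request:
send_rows(
  plan=[
    [[0,0,0.02],[0,0,0]],
    [[0,0,0.02],[0,0,0]],
    [[0,0,0.02],[0,0,0]],
    [[0,0,0.02],[0,0,0]],
    [[0,0,0],[0,0,0]],
    [[0,0,0],[0,0,0]],
    [[0,0,0],[0,0,0]],
    [[0,0,0],[0,0,0]],
    [[0,0,0],[0,0,0]],
    [[0,0,0],[0,0,0]],
  ],
)

```text
time: 36.6
tool_pos: [0.4536, 0.2346, 0.0405]
tool_rot: [-3.142, -0.0, 0.441]
contact_force: [0.0, -0.4, -2.6]
opening: 0.0303
grip_force: 25.0
```

Request:
send_rows(
  plan=[
    [[0,0,0.02],[0,0,0]],
    [[0,0,0.02],[0,0,0]],
    [[0,0,0.02],[0,0,0]],
    [[0,0,0],[0,0,0]],
    [[0,0,0],[0,0,0]],
    [[0,0,0],[0,0,0]],
    [[0,0,0],[0,0,0]],
    [[0,0,0],[0,0,0]],
    [[0,0,0],[0,0,0]],
    [[0,0,0],[0,0,0]],
  ],
)

```text
time: 37.85
tool_pos: [0.4536, 0.2346, 0.039]
tool_rot: [-3.142, -0.0, 0.441]
contact_force: [-1.8, 0.0, -1.8]
opening: 0.0304
grip_force: 25.0
```

Request:
send_rows(
  plan=[
    [[0,0,0.02],[0,0,0]],
    [[0,0,0.01],[0,0,0]],
    [[0,0,0],[0,0,0]],
    [[0,0,0],[0,0,0]],
    [[0,0,0],[0,0,0]],
    [[0,0,0],[0,0,0]],
    [[0,0,0],[0,0,0]],
    [[0,0,0],[0,0,0]],
    [[0,0,0],[0,0,0]],
    [[0,0,0],[0,0,0]],
  ],
)

```text
time: 39.1
tool_pos: [0.4536, 0.2346, 0.0383]
tool_rot: [-3.142, -0.0, 0.441]
contact_force: [-0.0, -0.2, -1.6]
opening: 0.0304
grip_force: 25.0
```

Request:
send_rows(
  plan=[
    [[0,0,0.01],[0,0,0]],
    [[0,0,0.01],[0,0,0]],
    [[0,0,0],[0,0,0]],
    [[0,0,0],[0,0,0]],
    [[0,0,0],[0,0,0]],
    [[0,0,0],[0,0,0]],
    [[0,0,0],[0,0,0]],
    [[0,0,0],[0,0,0]],
    [[0,0,0],[0,0,0]],
    [[0,0,0],[0,0,0]],
  ],
)

```text
time: 40.35
tool_pos: [0.4536, 0.2347, 0.0381]
tool_rot: [-3.142, -0.0, 0.441]
contact_force: [-2.5, -1.3, 5.7]
opening: 0.0302
grip_force: 25.0
```

The lid is seated on the plate, so I'll release it and rise.

Request:
send_rows(
  plan=[
    [[0,0,0],[0,0,0]],
    [[0,0,0],[0,0,0]],
    [[0,0,0],[0,0,0]],
    [[0,0,0],[0,0,0]],
    [[0,0,0],[0,0,0]],
    [[0,0,0],[0,0,0]],
    [[0,0,0],[0,0,0]],
    [[0,0,0],[0,0,0]],
    [[0,0,0],[0,0,0]],
    [[0,0,0],[0,0,0]],
  ],
  gripper=0.3,
)

```text
time: 41.6
tool_pos: [0.4536, 0.2346, 0.0378]
tool_rot: [-3.142, -0.0, 0.441]
contact_force: [0.7, -0.0, -0.7]
opening: 0.0601
grip_force: 0.0
```

Request:
send_rows(
  plan=[
    [[0,0,-0.2],[0,0,0]],
    [[0,0,-0.4],[0,0,0]],
    [[0,0,-0.6],[0,0,0]],
    [[0,0,-0.8],[0,0,0]],
    [[0,0,-0.8],[0,0,0]],
    [[0,0,-0.8],[0,0,0]],
    [[0,0,-0.8],[0,0,0]],
    [[0,0,-0.8],[0,0,0]],
    [[0,0,-0.4],[0,0,0]],
    [[0,0,0],[0,0,0]],
  ],
)

```text
time: 42.85
tool_pos: [0.4539, 0.2347, 0.1787]
tool_rot: [3.141, -0.002, 0.441]
contact_force: [-0.3, 0.4, -0.3]
opening: 0.0596
grip_force: 0.0
```

```bash
python3 - <<'E'
from h import *
snap('wrist');s=robot.observe();print(s['time'],s['tool_pos'],s['contact_force'])
f=np.load('wrist.npz');cv2.imwrite('pics/w4.png',np.hstack([cv2.resize(f['p'],(400,300)),rect(.015,.454,.2345,.11,300)]))
E
```

```text
42.9 [0.4534858  0.23456959 0.17787234] [-0.12529903 -0.45105698 -0.69520167]
```

View pics/w4.png

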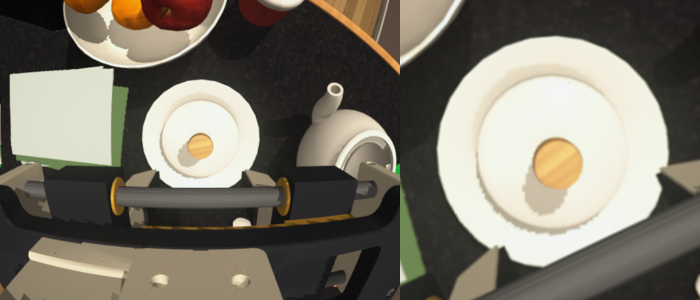

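The lid stands level, knob up, in the middle of the plate: the brim is centred near (552,153) in the rectified panel and the plate at about (553,152). The pot stands upright and open on the right, and nothing touches the robot, so I'm handing in.

```bash
python3 -c "
from h import *
print(robot.hand_in())"
```

```text
the job is handed in; nothing more can be done
None
```

I opened the teapot, laid the lid knob up in the middle of the side plate and handed the job in at about 43 s; early on, too strong a pull turned the pot about 65° on the spot, but it stayed standing upright.

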